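Put the milling balls away in their slide-lid case

ROBOT

A 6-joint arm with a two-finger parallel gripper is mounted at the origin on the work surface. World frame = base frame: x ahead of the robot, y to its left, z up, the work surface at z = 0. Lengths are in m, angles in rad, forces in N, time in s.
With the tool pointing down it reaches from about 0.35 to 0.975 m from the base axis. Payload 4.9 kg.
Tool frame: the origin (TCP) lies on the centre line of the jaws, within the pads' length; the fingertips stand 8 mm ahead of it and the grasp point (between the pads) lies 11 mm behind it; z points along the fingers, y is the direction in which the jaws open and shut (so a half turn about z gives the same grasp; the last joint's range is limited). The gripper opens to 85 mm and grips with 20 to 120 N. Pads are 22 mm wide; open, the fingers measure 114 mm over their backs; the gripper's body (76 mm by 85 mm) begins 54 mm behind the grasp point. The pads swing forward as they close: fully open they stand 13 mm farther back than shut.
Start: joints at [1.183, 0.053, 1.613, -0, 1.476, -0.119], TCP at [0.166, 0.603, 0.239] pointing down, gripper open.
Joint ranges: [-3.01, 3.01], [-1.01, 2.22], [0.06, 2.58], [-1.02, 4.17], [0.09, 2.62], [-3.14, 3.14]. Speed limits (rad/s): [2.57, 2.57, 3.14, 3.14, 3.14, 3.14].

INTERFACE

Orientations are given as a rotation vector (axis times angle).
In Python, from station import get_obs, get_image, calibration, finish_job gives the robot as it stands. The module is installed in compiled form; this text tells all that it offers.
- The arm moves only by the shell command python3 -m jog 'ROWS' [FORCE]. ROWS is JSON, a list of rows, each a list of 7 numbers: the shift along the tool's x, y, z in cm, then the turn, a rotation vector about the tool's x, y, z in rad, then the closure in counts, from 0 (fully open) to 255 (shut). In form: [[dx, dy, dz, ax, ay, az, jaw], ...]. A call has 1 to 8 rows; each row is the pose to reach, as a shift and turn from the pose measured when the call began, along the tool's axes at that moment; what a row does not reach only later rows make up. A row lasts 1/12 s, in which the tool goes at most 41.7 mm and 7.16 degrees, less where a joint would pass 70% of its speed; a pose out of reach is approached as far as the arm can. A call with a gripper value outside its range is refused whole. The fingers move at their own pace and stop on an object; FORCE is the grip in N (left out, the last holds). Time passes only in rows, so rows that repeat a pose let the fingers close. It gives the time, the measured TCP pose, the force and the opening at its end, in the units of the state.
- get_obs(): the state, without advancing time (a new reading comes with each control period).
- get_image(name): name is "scene" or "top"; returns the picture (480x640x3 uint8, red, green, blue); there is no depth.
- calibration(name): a dict with "vfov" (degrees; the focal length in pixels is half the picture's height over the tangent of half this angle, whatever the lens; pixels are square), "cx", "cy" (the principal point, pixels), "dist_coeffs" ([k1, k2, p1, p2, k3] as OpenCV has them; the pictures are not rectified), "R" (3x3) and "t" (3): a world point X has camera coordinates R X + t. Camera axes: x right, y down, z forward; pixel columns grow to the right and rows downward; lengths in m; the calibration is good to about 2 mm. A picture is of the moment at which its call begins. calibration takes no time and is no camera call.
- finish_job(): hands the job in, once; it reports no verdict.
The state is a dict: "t": time; "q": joint angles; "dq": joint speeds; "effort": joint torques, N m; "tool_pos": TCP position; "tool_rot": TCP orientation; "contact_force": force on the tool from outside, world axes, zero at the start; "wrist_torque": the same for the moment, N m; "opening": finger opening in m.
Only numpy, scipy, OpenCV 4.12 (cv2) and the standard library are available. Lean on these libraries where they do the work, as an engineer would, in place of code of your own. Each camera call takes 0.05 s, during which the arm holds its last target. There are 200 camera calls.

TASK

The eight washed milling balls in the terracotta tumbler belong in the flat storage case: press the latch tab of its lid down without forcing it and slide the lid open, pour all the balls from the tumbler into the case, and slide the lid fully home again until its tab clicks up. Stand the empty tumbler upright on the bench, and leave the other things on the bench where they are.

Things in the scene. Friction and masses are not known exactly. Their poses are not given: they have to be found in the camera images.
- case: Grey moulded storage case, 230 x 120 x 68 mm (x, y, z), fixed to the bench. Origin: centre of its underside. x runs along the rails, the way the lid opens; the lid's latch tab is at the -x end; z is up. Inside, 220 x 110 mm, floor 5 mm above the underside. On both long sides a rail flange juts 9 mm inwards, 64 to 68 mm above the underside, 93 mm clear between them.
- case_mouth (a point): Middle of the case's mouth when the lid is fully open, at the height of the rail tops (68 mm above the bench), 39 mm from the case's middle towards -x. The free mouth is then 142 mm (case x) by 93 mm (case y). Fixed in the case. Axes as the case's. The open lid juts 140 mm out of the case's +x end, 58 to 62 mm above the bench.
- lid (a joint): Sliding of the white lid under the rail flanges, m: 0 shut, 0.14 fully open (towards case +x). Drags with about 2 to 3 N and stays where it is left. At 0 two lugs at the sides of the tab stand up in notches of the rails and lock it; with the tab pressed down 4 mm or more it is free to slide.
- tab (a joint): Travel of the springy latch tab, m: 0 up (latched), 0.006 fully down. The spring pushes up with 2.5 N at 0 and 6 N at 0.006. Off the shut place the rails hold the tab down at about 0.004; back at lid 0 it springs up by itself if nothing presses on it.
- tab_pad (a point): Middle of the top face of the latch tab, the place to press; travels with lid and tab. The tab is the last 47 mm of the white lid at its latch end, 106 mm wide (case y), its top flush with the lid, 62 mm above the bench when up. The flat part reaches 20 mm from this point towards case -x and 21 mm towards +x, up to the ridge. Axes as the case's.
- tab_ridge (a point): Middle of the top of the cross ridge on the tab, 24 mm from the tab's pad towards case +x. The ridge stands 14 mm over the tab (10 mm over the lid plate while the rails hold the tab down), is 6 mm thick (case x) and 70 mm wide (case y); pushed from either side it takes the lid along. The lid plate goes on behind it on its +x side. Travels with lid and tab. Axes as the case's.
- cup_mid (a point): Centre of the terracotta tumbler, half-way up (46 mm above its underside); z points out of its mouth. Round, 92 mm high, outside diameter 58 mm at the foot, 64 mm half-way, 70 mm at the rim; wall 4 mm, floor 5 mm. About 0.2 kg plus the balls, which fill it to about 70 mm. Held lightly it swivels between the fingers as it is tipped; it bears a firm grip of 40 to 60 N.
- ball0_center (a point): Centre of a white porcelain milling ball, diameter 22 mm, 14 g, smooth; eight alike, all in the tumbler at the start.
- ball1_center (a point): Centre of a white porcelain milling ball, diameter 22 mm, 14 g, smooth; eight alike, all in the tumbler at the start.
- ball2_center (a point): Centre of a white porcelain milling ball, diameter 22 mm, 14 g, smooth; eight alike, all in the tumbler at the start.
- ball3_center (a point): Centre of a white porcelain milling ball, diameter 22 mm, 14 g, smooth; eight alike, all in the tumbler at the start.
- ball4_center (a point): Centre of a white porcelain milling ball, diameter 22 mm, 14 g, smooth; eight alike, all in the tumbler at the start.
- ball5_center (a point): Centre of a white porcelain milling ball, diameter 22 mm, 14 g, smooth; eight alike, all in the tumbler at the start.
- ball6_center (a point): Centre of a white porcelain milling ball, diameter 22 mm, 14 g, smooth; eight alike, all in the tumbler at the start.
- ball7_center (a point): Centre of a white porcelain milling ball, diameter 22 mm, 14 g, smooth; eight alike, all in the tumbler at the start.
- bowl: Bystander: empty blue plastic bowl, 150 mm across, 72 mm high. Origin: centre of its underside.
- sponge: Bystander: yellow sponge block, 125 x 75 x 40 mm. Origin: centre of its underside.
- loop_tool: Bystander: wooden-handled loop tool lying flat, 200 mm long, 17 mm high. Origin: under its middle, on the bench; x along it.
- pot: Bystander: small round unglazed pot, 94 mm across, 70 mm high. Origin: centre of its underside.
Not all that is in view belongs to the job. What is shaped like the part that bears cup_mid but green is not meant.

How it is judged:
By the outcome, as a careful person would: the job done as asked, in the order asked, and still so for the second after the job is handed in, with the robot touching nothing.
It also fails if it takes over 72 s, if anything falls off the work surface, if the arm or the gripper's body presses on something with over 40 N, if the wrist force passes 120 N, or if a joint passes its speed limit or range.

## Working session

There is one attempt and no reset: what is moved stays moved. The work goes in short steps, Python scripts to look and compute and a shell command to move; the robot and the scene stay as the last step left them, time stands still between calls to the robot, and variables do not carry over. Pictures are saved under pics/ and viewed, about 8 in all and at most 12, crops included, and the job is handed in when it is done.

```bash
mkdir -p pics; cat > h.py <<'E'
import numpy as np, cv2
from station import get_obs,get_image,calibration
from scipy.spatial.transform import Rotation as Ro
def cam(n):
    c=calibration(n); f=240/np.tan(np.radians(c["vfov"])/2)
    return np.array([[f,0,c["cx"]],[0,f,c["cy"]],[0,0,1.]]),np.array(c["dist_coeffs"],float),np.array(c["R"]),np.array(c["t"])
def ray(n,uv):
    K,d,R,t=cam(n); p=cv2.undistortPoints(np.array(uv,float).reshape(-1,1,2),K,d)[:,0]
    return -R.T@t,np.c_[p,np.ones(len(p))]@R
def onz(n,uv,z):
    o,v=ray(n,uv); return o+v*((z-o[2])/v[:,2])[:,None]
def proj(n,X):
    K,d,R,t=cam(n); return cv2.projectPoints(np.array(X,float).reshape(-1,1,3),cv2.Rodrigues(R)[0],t,K,d)[0][:,0]
def snap(n,f):
    im=get_image(n); cv2.imwrite(f"pics/{f}.png",im[...,::-1]); return im
E
python3 - <<'E'
from h import *
a=snap("scene","s0");b=snap("top","t0")
for n in("scene","top"):
    K,d,R,t=cam(n);print(n,K[0,0],d,-R.T@t,R[2])
print(get_obs())
E
```

```text
scene 457.298988729019 [-0.09172653  0.          0.          0.          0.        ] [1.50090975 0.15534999 1.01086686] [-0.68359516 -0.09476924 -0.72368256]
top 583.3650758767791 [0.05188489 0.         0.         0.         0.        ] [0.45827704 0.02986959 1.40616315] [ 0.08250571 -0.01473935 -0.99648159]
{'t': 0.1, 'q': array([ 1.18301189e+00,  5.33167539e-02,  1.61414824e+00, -4.12423762e-05,
        1.47601753e+00, -1.18996473e-01]), 'dq': array([-0.00067702, -0.00306006, -0.00275342,  0.00220471, -0.00072485,
       -0.00046799]), 'effort': array([-1.49052667e-04, -3.94908607e+01, -3.71361423e+01, -1.54504914e-04,
        4.02199905e-03,  2.20261671e-05]), 'tool_pos': array([0.16577535, 0.60204228, 0.23817493]), 'tool_rot': array([-4.20876848e-01, -3.11283341e+00,  2.88957667e-03]), 'contact_force': array([ 0.04207429, -0.71015137,  0.09463809]), 'wrist_torque': array([-0.01610872, -0.01363369, -0.03854245]), 'opening': 0.08535220375231993}
```

View pics/t0.png

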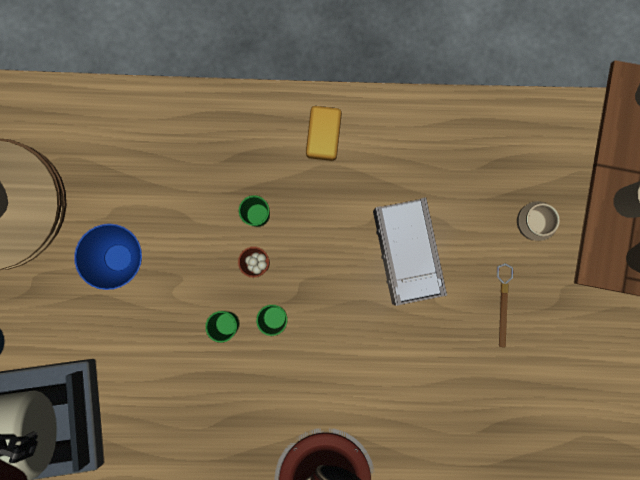

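View pics/s0.png

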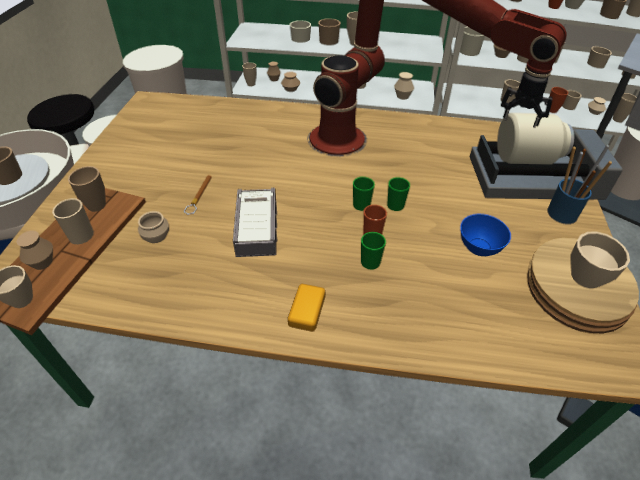

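Candidates for the tumbler in the top view are terracotta (254,262), which is full of white balls, and green at (254,211), (222,326) and (272,320). By the description it is the terracotta one. In the scene view it is at (374,220). The case is at (410,250), with its ridge near (418,280) at the robot's end, so the lid opens away from the robot.

```bash
python3 - <<'E'
from h import *
b=cv2.imread("pics/t0.png")
cv2.imwrite("pics/c0.png",cv2.resize(b[190:350,200:460],None,fx=3,fy=3,interpolation=cv2.INTER_CUBIC))
hsv=cv2.cvtColor(b,cv2.COLOR_BGR2HSV)
# tumbler: reddish pixels in region
m=((hsv[...,0]<9)|(hsv[...,0]>172))&(hsv[...,1]>110)
r=np.zeros_like(m);r[235:292,225:285]=1;m&=r
ys,xs=np.nonzero(m);c=cv2.convexHull(np.c_[xs,ys].astype(np.int32))
print("cup hull ctr",cv2.minEnclosingCircle(c),cv2.fitEllipse(c))
(u,v),rad=cv2.minEnclosingCircle(c)
print("cup at rim z",onz("top",[[u,v]],.092),"foot-check px",proj("top",onz("top",[[u,v]],.092)))
# lid
w=(hsv[...,1]<40)&(hsv[...,2]>165);w[:195]=0;w[310:]=0;w[:,:370]=0;w[:,450:]=0
k=cv2.morphologyEx(w.astype(np.uint8),cv2.MORPH_CLOSE,np.ones((5,5)))
n,l,s,ce=cv2.connectedComponentsWithStats(k);i=1+np.argmax(s[1:,4])
p=np.argwhere(l==i)[:,::-1];bx=cv2.boxPoints(cv2.minAreaRect(p.astype(np.float32)))
print("lid",bx.tolist(),s[i]);P=onz("top",bx,.065);print(P);print(np.linalg.norm(np.diff(P,axis=0),axis=1),P.mean(0))
d=(hsv[...,2]<175)&(hsv[...,1]<75);d[:190]=0;d[315:]=0;d[:,:365]=0;d[:,455:]=0
n,l,s,ce=cv2.connectedComponentsWithStats((d|(k>0)).astype(np.uint8));i=1+np.argmax(s[1:,4]);p=np.argwhere(l==i)[:,::-1]
bx=cv2.boxPoints(cv2.minAreaRect(p.astype(np.float32)));P=onz("top",bx,.068);print("case",bx.tolist());print(P);print(np.linalg.norm(np.diff(P,axis=0),axis=1),P.mean(0))
for n,uv,z in [("green1",(254,211),.09),("g2",(222,326),.09),("g3",(272,320),.09),("sponge",(323,132),.04),("bowl",(108,257),.07)]:print(n,onz("top",[uv],z))
E
```

```text
cup hull ctr ((253.33863830566406, 261.5849304199219), 15.05394172668457) ((253.1860809326172, 261.6343078613281), (29.292707443237305, 29.901138305664062), 85.13420104980469)
cup at rim z [[0.49649011 0.1728183  0.092     ]] foot-check px [[253.33863831 261.58493042]]
lid [[379.90869140625, 208.3252410888672], [424.56488037109375, 199.7375030517578], [442.31097412109375, 292.01708984375], [397.65478515625, 300.6048583984375]] [ 382  201   59   99 3755]
[[ 0.62711835 -0.11283331  0.065     ]
 [ 0.64961926 -0.21617102  0.065     ]
 [ 0.43757077 -0.25844359  0.065     ]
 [ 0.41566308 -0.15642913  0.065     ]]
[0.10575904 0.21622102 0.1043403 ] [ 0.53249287 -0.18596926  0.065     ]
case [[371.55108642578125, 207.53363037109375], [426.60003662109375, 196.20001220703125], [446.93780517578125, 294.9833984375], [391.88885498046875, 306.3170166015625]]
[[ 0.62812305 -0.09315253  0.068     ]
 [ 0.65755868 -0.22025713  0.068     ]
 [ 0.43113729 -0.268376    0.068     ]
 [ 0.40254012 -0.14300221  0.068     ]]
[0.13046853 0.23147801 0.12859388] [ 0.52983979 -0.18119697  0.068     ]
green1 [[0.61096502 0.17525506 0.09      ]]
g2 [[0.35221387 0.23754776 0.09      ]]
g3 [[0.367475   0.12720906 0.09      ]]
sponge [[0.80979415 0.02291525 0.04      ]]
bowl [[0.50051406 0.50226946 0.07      ]]
```

View pics/c0.png

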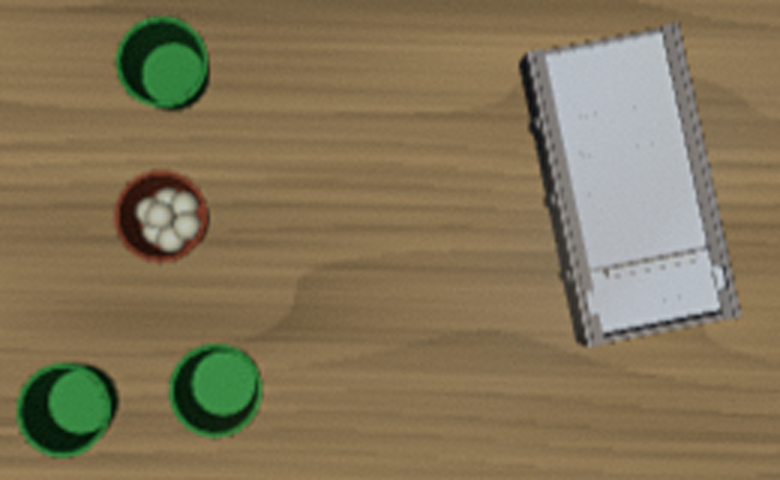

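The crop shows the tumbler full of white balls at crop (163,215). The case's rail corners are at crop (530,58), (677,25), (739,318) and (590,345), and the ridge is at about (655,268).

```bash
cat >> h.py <<'E'
def case():
    px=np.array([(530,58),(677,25),(739,318),(590,345)])/3+[200,190]
    P=onz("top",px,.068); ex=(P[0]+P[1]-P[2]-P[3]); ex/=np.linalg.norm(ex)
    return P,P.mean(0)*[1,1,0],ex,np.cross([0,0,1],ex)
C,EX,EY=case()[1:]
def at(x,y,z): return C+EX*x+EY*y+np.array([0,0,z])
def down(yd):  # tool down, tool y along yd
    z=np.array([0,0,-1.]);return np.c_[np.cross(yd,z),yd,z]
def go(p,M=None):
    o=get_obs();R=Ro.from_rotvec(o["tool_rot"]).as_matrix()
    d=R.T@(np.array(p)-o["tool_pos"])*100
    r=Ro.from_matrix(R.T@M).as_rotvec() if M is not None else np.zeros(3)
    print("shift cm",d.round(2),"turn",r.round(3),"rows",np.ceil(np.linalg.norm(d)/4.17),np.ceil(np.degrees(np.linalg.norm(r))/7.16))
def st():
    o=get_obs();print("t",round(o["t"],2),"q",o["q"].round(3),"p",o["tool_pos"].round(4),"F",o["contact_force"].round(1),"op",round(o["opening"],4))
E
python3 - <<'E'
from h import *
P=case()[0];print(P.round(4),np.linalg.norm(np.diff(P,axis=0),axis=1).round(4),C.round(4),EX.round(3),EY.round(3))
r=onz("top",[[418.3,279.3]],.076)[0];print("ridge x,y in case",(r-C)@EX,(r-C)@EY)
print(Ro.from_rotvec(get_obs()["tool_rot"]).as_matrix().round(3))
print("pad",at(-.088,0,.062))
go(at(-.085,0,.12),down(EY));go(at(-.085,0,.12),down(-EY))
E
```

```text
[[ 0.6242 -0.1051  0.068 ]
 [ 0.6525 -0.2181  0.068 ]
 [ 0.4288 -0.267   0.068 ]
 [ 0.4058 -0.1539  0.068 ]] [0.1166 0.229  0.1155] [ 0.5278 -0.186   0.    ] [0.976 0.216 0.   ] [-0.216  0.976  0.   ]
ridge x,y in case -0.06444794090995898 -0.0014816703716764943
[[-0.964  0.266 -0.001]
 [ 0.266  0.964 -0.002]
 [ 0.    -0.002 -1.   ]]
pad [ 0.44189861 -0.20499603  0.062     ]
shift cm [-48.32 -70.31  11.94] turn [-0.002 -0.001 -0.486] rows 21.0 4.0
shift cm [-48.32 -70.31  11.94] turn [-1.000e-03  2.000e-03  2.655e+00] rows 21.0 22.0
```

```bash
python3 -m jog '[[-33,-32,0,0,0,0,255],[-33,-32,0,0,0,0,255],[-33,-32,0,0,0,0,255],[-33,-32,0,0,0,0,255],[-33,-32,0,0,0,0,255],[-33,-32,0,0,0,0,255],[-33,-32,0,0,0,0,255],[-33,-32,0,0,0,0,255]]'; python3 -c "
from h import *
st();go(at(-.085,0,.12),down(EY))"
```

```text
t: 0.77
tool_pos: [0.335, 0.3132, 0.2384]
tool_rot: [-0.42, -3.113, 0.003]
contact_force: [1.1, 0.0, -0.1]
opening: -0.0001
t 0.77 q [ 5.900e-01 -3.620e-01  1.984e+00 -1.000e-03  1.521e+00 -7.130e-01] p [0.335  0.3132 0.2384] F [ 1.1  0.  -0.1] op -0.0001
shift cm [-24.31 -46.97  11.93] turn [-0.002 -0.001 -0.486] rows 14.0 4.0
```

```bash
python3 -m jog '[[-24.3,-47,0,0,0,-0.486,255],[-24.3,-47,0,0,0,-0.486,255],[-24.3,-47,0,0,0,-0.486,255],[-24.3,-47,0,0,0,-0.486,255],[-24.3,-47,0,0,0,-0.486,255],[-24.3,-47,0,0,0,-0.486,255],[-24.3,-47,0,0,0,-0.486,255],[-24.3,-47,0,0,0,-0.486,255]]' >/dev/null; python3 -c "
from h import *
st();go(at(-.085,0,.12),down(EY))"
```

```text
t 1.43 q [-1.490e-01 -5.380e-01  2.105e+00 -2.000e-03  1.574e+00 -1.938e+00] p [0.3983 0.0146 0.239 ] F [ 0.3  0.3 -0.3] op -0.0002
shift cm [  0.18 -22.37  11.94] turn [-0.002 -0.001  0.001] rows 7.0 1.0
```

```bash
python3 -m jog '[[0.2,-22.4,5,0,0,0,255],[0.2,-22.4,5,0,0,0,255],[0.2,-22.4,5,0,0,0,255],[0.2,-22.4,12,0,0,0,255],[0.2,-22.4,12,0,0,0,255],[0.2,-22.4,14,0,0,0,255],[0.2,-22.4,16,0,0,0,255],[0.2,-22.4,16,0,0,0,255]]' >/dev/null; python3 -c "
from h import *
st();go(at(-.085,0,.072),down(EY));snap('top','t1');snap('scene','s1')
a=cv2.imread('pics/t1.png')[190:320,360:470];b=cv2.imread('pics/s1.png')[150:280,210:310]
f=lambda i:cv2.resize(i,None,fx=390/i.shape[1]*1.0,fy=390/i.shape[1],interpolation=cv2.INTER_CUBIC)[:460]
cv2.imwrite('pics/c1.png',np.hstack([f(a),f(b)]) if f(a).shape[0]==f(b).shape[0] else np.hstack([f(a)[:440],f(b)[:440]]))"
```

```text
t 2.1 q [-5.870e-01 -1.070e-01  2.065e+00 -2.000e-03  1.196e+00 -2.371e+00] p [ 0.4403 -0.2043  0.0718] F [-0.4  1.3 -1.2] op 0.0001
shift cm [-0.44 -0.1  -0.03] turn [ 0.007 -0.01  -0.002] rows 1.0 1.0
```

View pics/c1.png

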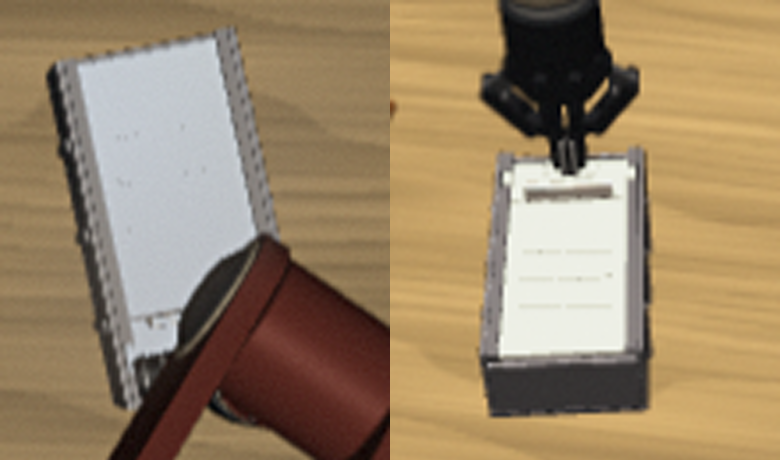

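The fingertips stand over the tab pad, centred and on the −x side of the ridge (scene crop ridge at (568,190)). Next I press gently.

```bash
python3 -m jog '[[-0.3,-0.1,0.2,0,0,0,255],[-0.3,-0.1,0.35,0,0,0,255],[-0.3,-0.1,0.4,0,0,0,255],[-0.3,-0.1,0.4,0,0,0,255]]'; python3 -c "
from h import *
st();o=get_obs();print((o['tool_pos']-C)@EX)"
```

```text
t: 2.53
tool_pos: [0.4469, -0.2042, 0.0745]
tool_rot: [0.341, -3.12, -0.001]
contact_force: [1.1, 0.3, -0.0]
opening: -0.0004
t 2.53 q [-5.790e-01 -1.030e-01  2.056e+00 -2.000e-03  1.191e+00 -2.367e+00] p [ 0.4469 -0.2042  0.0745] F [ 1.1  0.3 -0. ] op -0.0004
-0.08289938981592769
```

```bash
python3 -m jog '[[0,0,0.2,0,0,0,255],[0,0,0.4,0,0,0,255],[0,0,0.55,0,0,0,255],[0,0,0.65,0,0,0,255],[0,0,0.7,0,0,0,255],[0,0,0.7,0,0,0,255],[0,0,0.7,0,0,0,255]]'
```

```text
t: 3.12
tool_pos: [0.4473, -0.2043, 0.0679]
tool_rot: [0.341, -3.121, -0.001]
contact_force: [0.3, 0.9, 3.3]
opening: 0.0003
```

```bash
python3 -m jog '[[0,0,0.15,0,0,0,255],[0,0,0.3,0,0,0,255],[0,0,0.33,0,0,0,255],[0,0,0.33,0,0,0,255],[0,0,0.33,0,0,0,255]]'
```

```text
t: 3.53
tool_pos: [0.4473, -0.2043, 0.0647]
tool_rot: [0.341, -3.121, -0.001]
contact_force: [-1.7, 1.2, 4.9]
opening: 0.0002
```

```bash
python3 -m jog '[[-0.4,0,0,0,0,0,255],[-0.8,0,0,0,0,0,255],[-1.2,0,0,0,0,0,255],[-1.6,0,0,0,0,0,255],[-2.2,0,0,0,0,0,255],[-2.8,0,0,0,0,0,255],[-3.4,0,0,0,0,0,255],[-4.0,0,0,0,0,0,255]]'
```

```text
t: 4.2
tool_pos: [0.4863, -0.1957, 0.0646]
tool_rot: [0.341, -3.12, -0.001]
contact_force: [-1.8, 1.1, 5.1]
opening: 0.0001
```

```bash
python3 -m jog '[[-0.5,0,-0.1,0,0,0,255],[-1.5,0,-0.2,0,0,0,255],[-2.5,0,-0.2,0,0,0,255],[-3.5,0,-0.2,0,0,0,255],[-4.5,0,-0.2,0,0,0,255],[-5.5,0,-0.2,0,0,0,255],[-6.5,0,-0.2,0,0,0,255],[-7.5,0,-0.2,0,0,0,255]]'; python3 -c "
from h import *
o=get_obs();print((o['tool_pos']-C)@EX);snap('scene','s2')
b=cv2.imread('pics/s2.png')[130:290,190:330];cv2.imwrite('pics/c2.png',cv2.resize(b,None,fx=3,fy=3))"
```

```text
t: 4.87
tool_pos: [0.5604, -0.1792, 0.0661]
tool_rot: [0.341, -3.119, -0.001]
contact_force: [-3.8, -1.0, 2.7]
opening: -0.0001
0.03323168050343287
```

View pics/c2.png

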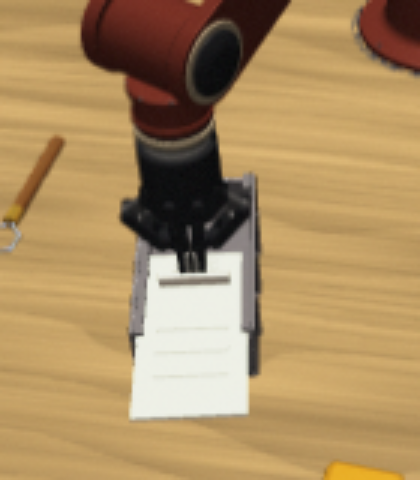

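The lid is sliding along with the finger, and the ridge is right in front of it at crop (195,280). I'll push the last 3 cm.

```bash
python3 -m jog '[[-0.8,0,0,0,0,0,255],[-1.5,0,0,0,0,0,255],[-2,0,0,0,0,0,255],[-2.4,0,0,0,0,0,255],[-2.7,0,0,0,0,0,255],[-2.9,0,0,0,0,0,255],[-3.0,0,0,0,0,0,255],[-3.0,0,0,0,0,0,255]]'; python3 -c "
from h import *
o=get_obs();print((o['tool_pos']-C)@EX)"
```

```text
t: 5.58
tool_pos: [0.5911, -0.1723, 0.0661]
tool_rot: [0.342, -3.121, -0.001]
contact_force: [-0.7, -1.7, 2.2]
opening: -0.0
0.06475749669129861
```

```bash
python3 -m jog '[[-0.2,0,0,0,0,0,255],[-0.4,0,0,0,0,0,255],[-0.5,0,0,0,0,0,255],[-0.5,0,0,0,0,0,255]]'; python3 -c "
from h import *
o=get_obs();print((o['tool_pos']-C)@EX)"
```

```text
t: 5.92
tool_pos: [0.5935, -0.1717, 0.0653]
tool_rot: [0.342, -3.114, -0.002]
contact_force: [-9.1, -3.4, 4.5]
opening: 0.0
0.06725195089962153
```

```bash
python3 -m jog '[[0.2,0,-2,0,0,0,255],[0.2,0,-6,0,0,0,200],[0.2,0,-10,0,0,0,100],[0.2,0,-14,-0.1,0,0,0],[0.2,0,-16,-0.2,0,0,0],[0.2,0,-18,-0.3,0,0,0],[0.2,0,-18,-0.4,0,0,0],[0.2,0,-18,-0.5,0,0,0]]' >/dev/null; python3 -c "
from h import *
o=get_obs();print(o['q'].tolist(),o['tool_pos'].tolist(),o['tool_rot'].tolist(),o['t']);
q=o['q'];Ry=lambda a:Ro.from_euler('y',a);Rz=lambda a:Ro.from_euler('z',a)
for s in(1,-1):
  R=Rz(q[0])*Ry(q[1]+q[2])*Rz(s*q[3])*Ry(q[4])*Rz(q[5]+np.pi/2)
  print(s,(R.inv()*Ro.from_rotvec(o['tool_rot'])).magnitude())
snap('top','t3');b=cv2.imread('pics/t3.png')[120:320,350:500];snap('scene','s3')"
```

```text
[-0.556174865921342, 0.22248455482499335, 1.4675456740548833, 0.36003554872826354, 1.8047925556451694, -2.3232737135143955] [0.5947783840647204, -0.1728090635238317, 0.24839623445248843] [0.32443962511611846, -2.971507397217672, -0.7623866329122396] 6.5833
1 2.887011948802434e-16
-1 0.7200710974565273
```

```bash
cat > k.py <<'E'
from h import *
from scipy.optimize import least_squares
Ry=lambda a:Ro.from_euler('y',a).as_matrix();Rz=lambda a:Ro.from_euler('z',a).as_matrix()
def rot(q): return Rz(q[0])@Ry(q[1]+q[2])@Rz(q[3])@Ry(q[4])@Rz(q[5]+np.pi/2)
def A(q):
    Z=Rz(q[0]);B=Z@Ry(q[1]);F=Z@Ry(q[1]+q[2])
    return np.c_[Z[:,0],Z[:,2],B[:,2],F[:,0],F[:,2],rot(q)[:,2]]
D=[([1.18301189,.0533167539,1.61414824,-4e-5,1.47601753,-.118996473],[.16577535,.60204228,.23817493]),
([.590,-.362,1.984,-.001,1.521,-.713],[.335,.3132,.2384]),([-.149,-.538,2.105,-.002,1.574,-1.938],[.3983,.0146,.239]),
([-.579,-.103,2.056,-.002,1.191,-2.367],[.4469,-.2042,.0745]),
([-0.556174865921342,0.22248455482499335,1.4675456740548833,0.36003554872826354,1.8047925556451694,-2.3232737135143955],[0.5947783840647204,-0.1728090635238317,0.24839623445248843])]
M=np.vstack([A(q) for q,_ in D]);y=np.hstack([p for _,p in D])
L=np.linalg.lstsq(M,y,rcond=None)[0]
LO=np.array([-3.01,-1.01,.06,-1.02,.09,-3.14]);HI=np.array([3.01,2.22,2.58,4.17,2.62,3.14])
def ik(p,R,q0):
    f=lambda q:np.r_[(A(q)@L-p)*10,(rot(q).T@R-np.eye(3)).ravel()]
    s=least_squares(f,np.clip(q0,LO+.01,HI-.01),bounds=(LO,HI));return s.x,s.cost
E
python3 - <<'E'
from k import *
print(L.round(4),abs(M@L-y).max())
q0=get_obs()['q'];cup=np.array([.4965,.173,0])
def tool(u,a,sy):  # z along u tilted down a
    u=np.array(u);z=np.r_[u[:2]*np.cos(a),-np.sin(a)];yv=sy*np.cross([0,0,1],u);return np.c_[np.cross(yv,z),yv,z]
for head in (60,75,90,105):
  for a in(15,25,35):
    for sy in(1,-1):
      u=[np.cos(np.radians(head)),np.sin(np.radians(head)),0];R=tool(u,np.radians(a),sy)
      g=cup+[0,0,.055]
      q,c=ik(g+R[:,2]*.011,R,q0);F=A(q);w=F[:,:5]@L[:5]
      # pour: roll about u at case mouth
      print(head,a,sy,q.round(2),"%.1e"%c,"wrist",w.round(3))
E
```

```text
[0.003  0.3724 0.4833 0.1408 0.6308 0.4167] 0.07709807262197754
60 15 1 [-0.09 -0.31  2.48  1.04  0.71 -3.14] 3.5e-01 wrist [ 0.294 -0.027  0.36 ]
60 15 -1 [-0.51  0.5   2.25  1.49  1.32 -1.17] 8.0e-31 wrist [ 0.301 -0.166  0.16 ]
60 25 1 [-0.09 -0.26  2.43  0.96  0.75 -3.14] 2.0e-01 wrist [ 0.319 -0.029  0.368]
60 25 -1 [-0.44  0.27  2.32  1.4   1.16 -0.96] 1.8e-29 wrist [ 0.313 -0.145  0.226]
60 35 1 [-0.09 -0.22  2.38  0.88  0.79 -3.14] 9.2e-02 wrist [ 0.341 -0.029  0.375]
60 35 -1 [-0.33  0.07  2.35  1.25  1.01 -0.7 ] 1.1e-26 wrist [ 0.33  -0.115  0.288]
75 15 1 [-0.16 -0.08  2.25  0.88  1.   -3.14] 4.7e-01 wrist [ 0.4   -0.064  0.379]
75 15 -1 [-0.48  0.57  2.07  1.26  1.45 -1.07] 1.1e-29 wrist [ 0.395 -0.206  0.16 ]
75 25 1 [-0.12 -0.09  2.24  0.8   0.98 -3.14] 3.1e-01 wrist [ 0.408 -0.048  0.39 ]
75 25 -1 [-0.43  0.39  2.13  1.18  1.31 -0.93] 3.5e-29 wrist [ 0.401 -0.182  0.226]
75 35 1 [-0.08 -0.09  2.22  0.73  0.97 -3.14] 1.8e-01 wrist [ 0.418 -0.034  0.399]
75 35 -1 [-0.35  0.22  2.17  1.07  1.19 -0.75] 1.1e-26 wrist [ 0.41  -0.148  0.288]
90 15 1 [-0.17  0.17  2.01  0.77  
[... 270 characters left out ...]
 wrist [ 0.497 -0.195  0.226]
90 35 1 [-0.05  0.04  2.06  0.6   1.14 -3.14] 2.9e-01 wrist [ 0.496 -0.023  0.414]
90 35 -1 [-0.31  0.34  2.    0.93  1.35 -0.79] 4.0e-22 wrist [ 0.497 -0.159  0.288]
105 15 1 [-0.15  0.41  1.77  0.7   1.52 -3.14] 7.2e-01 wrist [ 0.624 -0.096  0.337]
105 15 -1 [-0.33  0.74  1.69  0.95  1.73 -0.99] 1.5e-20 wrist [ 0.598 -0.206  0.16 ]
105 25 1 [-0.07  0.27  1.85  0.6   1.39 -3.14] 5.7e-01 wrist [ 0.596 -0.042  0.389]
105 25 -1 [-0.3   0.59  1.76  0.88  1.61 -0.93] 2.8e-19 wrist [ 0.592 -0.182  0.226]
105 35 1 [ 0.    0.17  1.9   0.5   1.3  -3.14] 4.2e-01 wrist [0.57  0.003 0.419]
105 35 -1 [-0.25  0.46  1.83  0.8   1.5  -0.85] 5.1e-30 wrist [ 0.583 -0.148  0.288]
```

```bash
python3 - <<'E'
s=open('k.py').read()
s=s.replace("return np.c_[Z[:,0],","G=F@Rz(q[3])\n    return np.c_[Z[:,1],G[:,1],Z[:,0],")
open('k.py','w').write(s)
E
python3 - <<'E'
from k import *
print(L.round(4),abs(M@L-y).max())
for drop in ([0],[1],[4],[2],[0,2],[1,2]):
    k=[i for i in range(8) if i not in drop];x=np.linalg.lstsq(M[:,k],y,rcond=None)[0];print(drop,x.round(4),abs(M[:,k]@x-y).max())
E
```

```text
[7.410e-02 1.000e-04 8.000e-04 2.374e-01 4.268e-01 9.540e-02 6.091e-01
 2.717e-01] 8.473266565384163e-05
[0] [0.0738 0.0037 0.2322 0.4201 0.0931 0.604  0.268 ] 0.020179162582062427
[1] [0.0741 0.0008 0.2374 0.4268 0.0954 0.6091 0.2717] 9.018157154172535e-05
[4] [-0.0131  0.1066  0.0279  0.0555 -0.2112  0.4618  0.0041] 0.11115696332520297
[2] [7.410e-02 1.000e-04 2.374e-01 4.268e-01 9.530e-02 6.098e-01 2.717e-01] 0.0001891299715300332
[0, 2] [0.0738 0.2321 0.4202 0.0927 0.6076 0.268 ] 0.020212417432670493
[1, 2] [0.0741 0.2374 0.4268 0.0953 0.6098 0.2717] 0.00019246712466619575
```

```bash
cat >> k.py <<'E'
def tool(u,a,sy=-1):
    u=np.array(u);z=np.r_[u[:2]*np.cos(a),-np.sin(a)];yv=sy*np.cross([0,0,1],u);return np.c_[np.cross(yv,z),yv,z]
hd=lambda d:np.array([np.cos(np.radians(d)),np.sin(np.radians(d)),0])
def wrist(q): return A(q)[:,:7]@L[:7]
E
python3 - <<'E'
from k import *
q0=get_obs()['q'];cup=np.array([.4965,.173,0])
H=.055
for head in(80,90,100):
 for a in(15,25):
  R=tool(hd(head),np.radians(a));g=cup+[0,0,H];q,c=ik(g+R[:,2]*.011,R,q0)
  print("GRASP",head,a,q.round(2),"%.0e"%c,"wrist",wrist(q).round(3),"fore",round(np.degrees(q[1]+q[2]),0))
ya=np.degrees(np.arctan2(EY[1],EY[0]))
for a in(15,25):
 for hh in (ya-20,ya,ya+20):
  for sg in(1,-1):
   qq=q
   for ph in range(0,141,20):
    u=hd(hh);d=np.cross(sg*u,[0,0,1]);f=np.radians(ph)
    R=Ro.from_rotvec(sg*u*f).as_matrix()@tool(u,np.radians(a))
    cz=d*np.sin(f)+np.array([0,0,np.cos(f)]);pe=d*np.cos(f)-np.array([0,0,np.sin(f)])
    off=cz*.037+pe*.035
    lip=at(-.039,0,.115)-d*.025
    g=lip-off
    if ph<60:g[2]=.16
    qq,c=ik(g+R[:,2]*.011,R,qq)
    if ph in(0,80,100,120,140):print("POUR",a,round(hh),sg,ph,qq.round(2),"%.0e"%c,"g",g.round(3),"w",wrist(qq).round(3))
E
```

```text
GRASP 80 15 [-0.33  0.3   2.13  1.29  1.47 -0.86] 1e-19 wrist [ 0.453 -0.075  0.122] fore 139.0
GRASP 80 25 [-0.29  0.19  2.15  1.17  1.35 -0.75] 9e-20 wrist [ 0.455 -0.06   0.165] fore 134.0
GRASP 90 15 [-0.31  0.37  2.03  1.17  1.58 -0.87] 4e-25 wrist [ 0.497 -0.079  0.122] fore 137.0
GRASP 90 25 [-0.28  0.27  2.05  1.07  1.46 -0.78] 7e-25 wrist [ 0.497 -0.063  0.165] fore 133.0
GRASP 100 15 [-0.27  0.44  1.93  1.07  1.68 -0.88] 4e-30 wrist [ 0.54  -0.075  0.122] fore 136.0
GRASP 100 25 [-0.25  0.34  1.96  0.97  1.57 -0.82] 1e-29 wrist [ 0.538 -0.06   0.165] fore 131.0
POUR 15 82 1 0 [-0.96  0.31  1.85  0.82  2.04 -0.89] 3e-30 g [ 0.43  -0.187  0.16 ] w [ 0.397 -0.436  0.227]
POUR 15 82 1 80 [-0.89  0.52  1.72  0.75  2.26  0.4 ] 2e-25 g [ 0.423 -0.186  0.143] w [ 0.456 -0.444  0.155]
POUR 15 82 1 100 [-0.88  0.56  1.69  0.83  2.33  0.78] 1e-24 g [ 0.435 -0.187  0.156] w [ 0.468 -0.446  0.144]
POUR 15 82 1 120 [-0.87  0.59  1.67  0.93  2.36  1.18] 1e-23 g [ 0.451 -0.189  0.164] w [ 0.475 -0.447  0.13 ]
POUR 15 82 1 140 [-0.87  0.62  1.66  1.04  2.37  1.59] 6e-22 g [ 0.468 -0.192  0.
[... 5471 characters left out ...]
] w [ 0.661 -0.369  0.149]
POUR 25 122 1 140 [-0.65  0.75  1.4   0.36  2.62  1.15] 8e-02 g [ 0.471 -0.206  0.166] w [ 0.642 -0.391  0.138]
POUR 25 122 -1 0 [-0.59  0.57  1.4   0.47  2.21 -1.09] 2e-20 g [ 0.54  -0.162  0.16 ] w [ 0.667 -0.362  0.27 ]
POUR 25 122 -1 80 [-0.72  0.64  1.51  0.94  2.2  -2.25] 4e-19 g [ 0.547 -0.158  0.143] w [ 0.582 -0.416  0.162]
POUR 25 122 -1 100 [-0.74  0.68  1.52  1.02  2.3  -2.53] 2e-29 g [ 0.536 -0.165  0.156] w [ 0.572 -0.422  0.137]
POUR 25 122 -1 120 [-0.74  0.72  1.51  1.08  2.41 -2.83] 3e-19 g [ 0.523 -0.173  0.164] w [ 0.569 -0.424  0.109]
POUR 25 122 -1 140 [-0.74  0.77  1.49  1.1   2.54 -3.14] 1e-04 g [ 0.508 -0.183  0.166] w [ 0.574 -0.42   0.081]
```

```bash
cat >> k.py <<'E'
cup=np.array([.4965,.173,0]);RG=tool(hd(80),np.radians(20));GP=cup+[0,0,.055]
E
python3 - <<'E'
from k import *
im=cv2.imread("pics/s0.png");h=cv2.cvtColor(im,cv2.COLOR_BGR2HSV)
m=((h[...,0]<9)|(h[...,0]>172))&(h[...,1]>90);r=np.zeros_like(m);r[200:245,355:392]=1
ys,xs=np.nonzero(m&r);print("mask bbox",xs.min(),xs.max(),ys.min(),ys.max())
th=np.linspace(0,6.28,60);P=np.vstack([np.c_[cup[0]+R*np.cos(th),cup[1]+R*np.sin(th),0*th+z] for R,z in((.029,0),(.035,.092))])
u=proj("scene",P);print("pred bbox",u.min(0),u.max(0))
st();go(GP+RG[:,2]*(.011-.10)+[0,0,.10],RG)
q,c=ik(GP+RG[:,2]*(.011-.10),RG,get_obs()['q']);print(q.round(2),c,wrist(q))
E
```

```text
mask bbox 364 385 206 232
pred bbox [362.15438624 204.10563689] [386.11248822 240.56325695]
t 6.68 q [-0.558  0.227  1.472  0.356  1.802 -2.322] p [ 0.5931 -0.174   0.2429] F [-0.5  0.2 -1.3] op 0.0854
shift cm [ 5.15 21.92 18.7 ] turn [-0.826  0.325  1.732] rows 8.0 16.0
[-0.51  0.17  2.14  1.09  1.57 -0.8 ] 1.1522748457340138e-18 [ 0.43764195 -0.16080058  0.17836771]
```

```bash
python3 -m jog '[[1,4,2,-0.1,0.04,0.21,0],[2,8,4,-0.2,0.08,0.43,0],[3,12,7,-0.3,0.12,0.64,0],[4,16,11,-0.42,0.16,0.88,0],[5.2,21.9,18.7,-0.83,0.33,1.73,0],[5.2,21.9,18.7,-0.83,0.33,1.73,0],[5.2,21.9,18.7,-0.83,0.33,1.73,0],[5.2,21.9,18.7,-0.83,0.33,1.73,0]]' >/dev/null; python3 -c "
from k import *
st();go(GP+RG[:,2]*(.011-.10)+[0,0,.05],RG)"
```

```text
t 7.35 q [-0.368  0.004  1.964  0.772  1.743 -1.329] p [0.4765 0.0959 0.1816] F [ 0.2  0.1 -0.6] op 0.0849
shift cm [-3.48 -2.23  2.2 ] turn [-0.409  0.154  0.836] rows 2.0 8.0
```

```bash
python3 -m jog '[[-3.5,-2.2,0,-0.41,0.15,0.84,0],[-3.5,-2.2,1,-0.41,0.15,0.84,0],[-3.5,-2.2,1,-0.41,0.15,0.84,0],[-3.5,-2.2,2.2,-0.41,0.15,0.84,0],[-3.5,-2.2,2.2,-0.41,0.15,0.84,0],[-3.5,-2.2,2.2,-0.41,0.15,0.84,0],[-3.5,-2.2,2.2,-0.41,0.15,0.84,0],[-3.5,-2.2,2.2,-0.41,0.15,0.84,0]]' >/dev/null; python3 -c "
from k import *
st();go(GP+RG[:,2]*(.011-.10),RG)"
```

```text
t 8.02 q [-0.51   0.048  2.15   1.093  1.614 -0.69 ] p [0.4813 0.0917 0.1342] F [-0.3 -0.1 -0.4] op 0.0852
shift cm [-4.6   0.13  1.6 ] turn [ 0.004  0.004 -0.009] rows 2.0 1.0
```

```bash
python3 -m jog '[[-2.5,0.1,0.8,0,0,0,0],[-4.6,0.1,1.6,0,0,0,0],[-4.6,0.1,3,0,0,0,0],[-4.6,0.1,5,0,0,0,0],[-4.6,0.1,6.5,0,0,0,0],[-4.6,0.1,7,0,0,0,0],[-4.6,0.1,7,0,0,0,0],[-4.6,0.1,7,0,0,0,0]]' >/dev/null; python3 -c "
from k import *
st();go(GP+RG[:,2]*.011,RG);snap('top','t4');snap('scene','s4')
a=cv2.imread('pics/t4.png')[190:310,200:360];b=cv2.imread('pics/s4.png')[150:270,300:460]
f=lambda i:cv2.resize(i,None,fx=2.5,fy=2.5,interpolation=cv2.INTER_CUBIC)
cv2.imwrite('pics/c4.png',np.hstack([f(a),f(b)]))"
```

```text
t 8.68 q [-0.404  0.198  2.148  1.163  1.478 -0.789] p [0.4906 0.1409 0.0668] F [ 0.3 -0.5 -0.4] op 0.0857
shift cm [0.03 0.01 4.58] turn [ 0.004  0.006 -0.009] rows 2.0 1.0
```

View pics/c4.png

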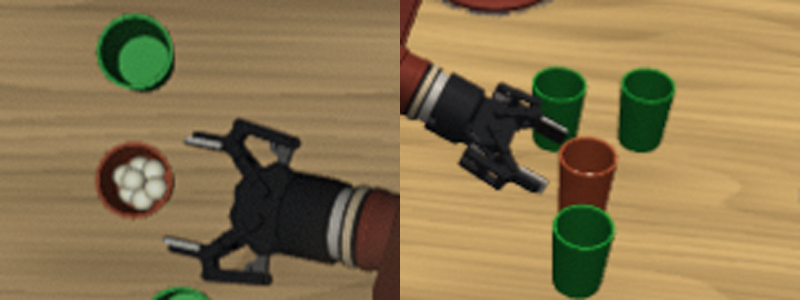

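```bash
python3 -m jog '[[0,0,1.5,0,0,0,0],[0,0,3,0,0,0,0],[0,0,4,0,0,0,0],[0,0,4.6,0,0,0,0],[0,0,4.6,0,0,0,0],[0,0,4.6,0,0,0,0]]' 50; python3 -c "
from k import *
st();go(GP+RG[:,2]*.011,RG)"
```

```text
t: 9.28
tool_pos: [0.4989, 0.1825, 0.0513]
tool_rot: [-1.623, -1.346, -1.124]
contact_force: [-0.2, 0.5, -0.3]
opening: 0.0857
t 9.28 q [-0.312  0.237  2.142  1.231  1.404 -0.797] p [0.4989 0.1825 0.0513] F [-0.2  0.5 -0.3] op 0.0857
shift cm [ 0.02 -0.07  0.06] turn [ 0.005  0.005 -0.008] rows 1.0 1.0
```

Centred with no contact, so I close at 50 N.

```bash
python3 -m jog '[[0,0,0,0,0,0,60],[0,0,0,0,0,0,120],[0,0,0,0,0,0,255],[0,0,0,0,0,0,255],[0,0,0,0,0,0,255],[0,0,0,0,0,0,255],[0,0,0,0,0,0,255],[0,0,0,0,0,0,255]]' 50; python3 -c "
from k import *
o=get_obs();g=o['tool_pos']-Ro.from_rotvec(o['tool_rot']).as_matrix()[:,2]*.011;print(g)"
```

```text
t: 9.95
tool_pos: [0.4992, 0.1822, 0.052]
tool_rot: [-1.622, -1.346, -1.125]
contact_force: [-3.0, -3.6, 5.7]
opening: 0.0644
[0.49734875 0.17206916 0.05580342]
```

```bash
python3 -m jog '[[0.5,0,-0.2,0,0,0,255],[1.5,0,-0.5,0,0,0,255],[3,0,-1.1,0,0,0,255],[5,0,-1.8,0,0,0,255],[7.5,0,-2.7,0,0,0,255],[9.5,0,-3.5,0,0,0,255],[11,0,-4,0,0,0,255],[11.3,0,-4.1,0,0,0,255]]' 50; cat >> k.py <<'E'
UP=hd(92);DP=np.cross(UP,[0,0,1.])
c_t=RG.T@np.array([0,0,1.])
def pour(ph,lz=.115,back=.025,gz=None):
    f=np.radians(ph);R=Ro.from_rotvec(UP*f).as_matrix()@tool(UP,np.radians(20))
    cz=DP*np.sin(f)+np.array([0,0,np.cos(f)]);pe=DP*np.cos(f)-np.array([0,0,np.sin(f)])
    g=at(-.039,0,lz)-DP*back-cz*.037-pe*.035
    if gz is not None:g[2]=gz
    return g+R[:,2]*.011,R
E
python3 -c "
from k import *
st();q=get_obs()['q']
for ph,gz in((0,.17),(20,.17),(40,.17),(60,.165),(80,.16),(100,None),(120,None),(130,None)):
  p,R=pour(ph,gz=gz);q,c=ik(p,R,q);print(ph,p.round(3),q.round(2),'%.0e'%c,wrist(q).round(3))
go(*pour(0,gz=.17))"
```

```text
t: 10.62
tool_pos: [0.5009, 0.1825, 0.1743]
tool_rot: [-1.622, -1.35, -1.128]
contact_force: [-0.2, -0.2, -3.1]
opening: 0.0643
t 10.62 q [-0.31  -0.048  2.158  1.202  1.495 -0.547] p [0.5009 0.1825 0.1743] F [-0.2 -0.2 -3.1] op 0.0643
0 [ 0.429 -0.186  0.166] [-0.91  0.32  1.77  0.69  2.09 -0.94] 1e-18 [ 0.438 -0.441  0.259]
20 [ 0.418 -0.187  0.166] [-0.88  0.35  1.73  0.61  2.16 -0.65] 2e-22 [ 0.458 -0.441  0.254]
40 [ 0.411 -0.187  0.167] [-0.86  0.41  1.69  0.56  2.23 -0.35] 4e-22 [ 0.48  -0.44   0.238]
60 [ 0.412 -0.187  0.163] [-0.83  0.48  1.65  0.55  2.31 -0.04] 2e-25 [ 0.501 -0.439  0.21 ]
80 [ 0.418 -0.187  0.159] [-0.81  0.56  1.61  0.57  2.39  0.3 ] 3e-25 [ 0.519 -0.439  0.175]
100 [ 0.43  -0.186  0.157] [-0.8   0.63  1.58  0.65  2.46  0.67] 4e-23 [ 0.531 -0.438  0.14 ]
120 [ 0.447 -0.186  0.166] [-0.79  0.68  1.56  0.79  2.51  1.1 ] 4e-21 [ 0.536 -0.438  0.119]
130 [ 0.456 -0.185  0.168] [-0.79  0.7   1.56  0.87  2.52  1.32] 7e-29 [ 0.536 -0.438  0.108]
shift cm [-13.82  -0.34 -34.93] turn [ 0.204  0.006 -0.075] rows 10.0 2.0
```

```bash
python3 -m jog '[[-0.4,0,-1,0,0,0,255],[-1.2,0,-3,0,0,0,255],[-2.3,0,-5.8,0.03,0,0,255],[-3.5,0,-9,0.06,0,0,255],[-4.8,0,-12.2,0.1,0,0,255],[-6.1,0,-15.4,0.13,0,-0.02,255],[-7.4,-0.1,-18.6,0.16,0,-0.04,255],[-8.6,-0.1,-21.8,0.2,0,-0.07,255]]' >/dev/null; python3 -c "
from k import *
st();go(*pour(0,gz=.17))"
```

```text
t 11.28 q [-0.714  0.18   1.932  0.834  1.948 -0.82 ] p [ 0.4557 -0.0496  0.1673] F [ 0.8 -0.1 -3.4] op 0.0646
shift cm [ -4.82  -3.03 -12.7 ] turn [ 0.002  0.004 -0.009] rows 4.0 1.0
```

```bash
python3 -m jog '[[-1.1,-0.7,-3,0,0,0,255],[-2.2,-1.4,-5.8,0,0,0,255],[-3.2,-2,-8.4,0,0,0,255],[-4,-2.5,-10.5,0,0,0,255],[-4.5,-2.8,-11.9,0,0,0,255],[-4.8,-3,-12.6,0,0,0,255],[-4.8,-3,-12.7,0,0,0,255],[-4.8,-3,-12.7,0,0,0,255]]' >/dev/null; python3 -c "
from k import *
st();go(*pour(0,gz=.17));snap('top','t5');snap('scene','s5')
a=cv2.imread('pics/t5.png')[170:320,350:500];b=cv2.imread('pics/s5.png')[120:270,190:340]
f=lambda i:cv2.resize(i,None,fx=2.6,fy=2.6,interpolation=cv2.INTER_CUBIC)
cv2.imwrite('pics/c5.png',np.hstack([f(a),f(b)]))
for ph,gz in((25,.17),(50,.17),(75,.16)): go(*pour(ph,gz=gz))"
```

```text
t 11.95 q [-0.908  0.317  1.769  0.688  2.083 -0.933] p [ 0.4296 -0.1857  0.1659] F [ 0.4  0.  -2.7] op 0.0643
shift cm [ 0.02 -0.02 -0.06] turn [ 0.002  0.003 -0.009] rows 1.0 1.0
shift cm [-0.01 -1.42 -0.13] turn [0.151 0.003 0.401] rows 1.0 4.0
shift cm [ 0.08 -1.9  -0.17] turn [0.301 0.001 0.811] rows 1.0 7.0
shift cm [-0.72 -1.36  0.13] turn [0.451 0.    1.221] rows 1.0 11.0
```

View pics/c5.png

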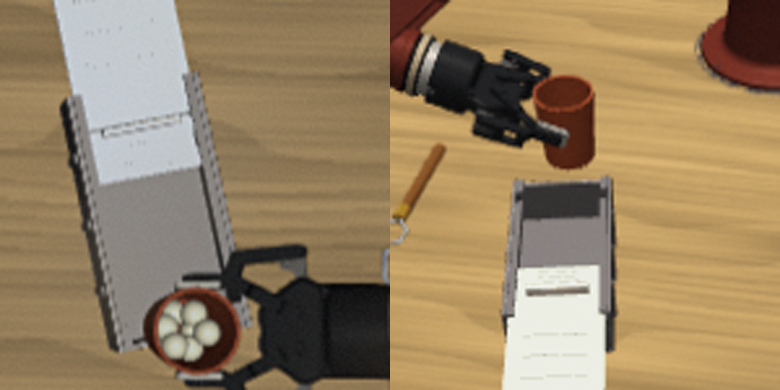

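```bash
python3 -m jog '[[0,-0.3,0,0.03,0,0.08,255],[0,-0.6,0,0.07,0,0.18,255],[0,-0.9,0,0.10,0,0.28,255],[0,-1.2,-0.1,0.14,0,0.38,255],[0,-1.5,-0.1,0.18,0,0.48,255],[0,-1.7,-0.1,0.21,0,0.58,255],[0,-1.8,-0.2,0.245,0,0.67,255],[0,-1.9,-0.2,0.27,0,0.735,255]]' >/dev/null; python3 -c "
from k import *
st()
for ph,gz in((45,.17),(60,.165),(70,.16),(85,.158)): go(*pour(ph,gz=gz))"
```

```text
t 12.72 q [-0.848  0.423  1.684  0.555  2.256 -0.259] p [ 0.411  -0.1862  0.167 ] F [ 1.1  0.4 -3. ] op 0.0642
shift cm [-0.01 -0.03 -0.07] turn [-0.001  0.002 -0.009] rows 1.0 1.0
shift cm [-0.23  0.32  0.02] turn [0.088 0.001 0.236] rows 1.0 3.0
shift cm [-0.36  0.81  0.06] turn [0.148 0.001 0.4  ] rows 1.0 4.0
shift cm [ 0.02  1.35 -0.08] turn [0.238 0.001 0.646] rows 1.0 6.0
```

```bash
python3 -m jog '[[-0.05,0.05,0,0.02,0,0.05,255],[-0.1,0.12,0,0.04,0,0.10,255],[-0.15,0.2,0,0.06,0,0.15,255],[-0.2,0.3,0,0.08,0,0.2,255],[-0.25,0.4,0,0.095,0,0.25,255],[-0.3,0.55,0,0.115,0,0.3,255],[-0.35,0.7,0,0.13,0,0.35,255],[-0.36,0.8,0,0.148,0,0.4,255]]' >/dev/null; python3 -c "
from k import *
st()
for ph,gz in((80,.158),(90,.155),(95,.155)): go(*pour(ph,gz=gz))"
```

```text
t 13.38 q [-0.819  0.524  1.632  0.552  2.35   0.128] p [ 0.4145 -0.186   0.1589] F [-0.2  0.1 -3.4] op 0.0643
shift cm [ 0.25  0.27 -0.16] turn [0.059 0.002 0.163] rows 1.0 2.0
shift cm [ 0.66  0.68 -0.31] turn [0.119 0.002 0.327] rows 1.0 3.0
shift cm [ 0.95  0.76 -0.42] turn [0.149 0.002 0.409] rows 1.0 4.0
```

```bash
python3 -m jog '[[0.06,0.07,0,0.015,0,0.04,255],[0.12,0.13,-0.1,0.03,0,0.08,255],[0.2,0.2,-0.1,0.045,0,0.12,255],[0.26,0.27,-0.15,0.06,0,0.163,255],[0.36,0.37,-0.2,0.075,0,0.2,255],[0.46,0.5,-0.2,0.09,0,0.245,255],[0.56,0.6,-0.3,0.105,0,0.285,255],[0.66,0.68,-0.3,0.12,0,0.327,255]]' >/dev/null; python3 -c "
from k import *
st()
for ph,gz in((100,.157),(110,None)): go(*pour(ph,gz=gz))"
```

```text
t 14.05 q [-0.801  0.602  1.594  0.603  2.423  0.479] p [ 0.4241 -0.1851  0.1551] F [-0.2  0.1 -4. ] op 0.0643
shift cm [ 0.54 -0.26 -0.34] turn [0.059 0.003 0.162] rows 1.0 2.0
shift cm [ 1.27 -0.68 -0.6 ] turn [0.119 0.003 0.326] rows 1.0 3.0
```

```bash
python3 -m jog '[[0.13,-0.06,-0.1,0.015,0,0.04,255],[0.27,-0.13,-0.2,0.03,0,0.08,255],[0.4,-0.2,-0.25,0.045,0,0.12,255],[0.54,-0.26,-0.34,0.06,0,0.162,255],[0.7,-0.36,-0.4,0.075,0,0.2,255],[0.9,-0.46,-0.45,0.09,0,0.245,255],[1.1,-0.58,-0.5,0.105,0,0.285,255],[1.27,-0.68,-0.6,0.119,0,0.326,255]]' >/dev/null; python3 -c "
from k import *
st()
for ph,gz in((120,None),(130,None)): go(*pour(ph,gz=gz))
snap('top','t6');snap('scene','s6')
a=cv2.imread('pics/t6.png')[170:320,350:500];b=cv2.imread('pics/s6.png')[120:270,190:340]
f=lambda i:cv2.resize(i,None,fx=2.6,fy=2.6,interpolation=cv2.INTER_CUBIC)
cv2.imwrite('pics/c6.png',np.hstack([f(a),f(b)]))"
```

```text
t 14.72 q [-0.791  0.655  1.567  0.713  2.491  0.882] p [ 0.4385 -0.1846  0.1622] F [-0.6 -0.3 -2.8] op 0.0642
shift cm [ 0.56 -0.6  -0.34] turn [0.06  0.005 0.162] rows 1.0 2.0
shift cm [ 1.28 -1.13 -0.61] turn [0.121 0.005 0.326] rows 1.0 3.0
```

View pics/c6.png

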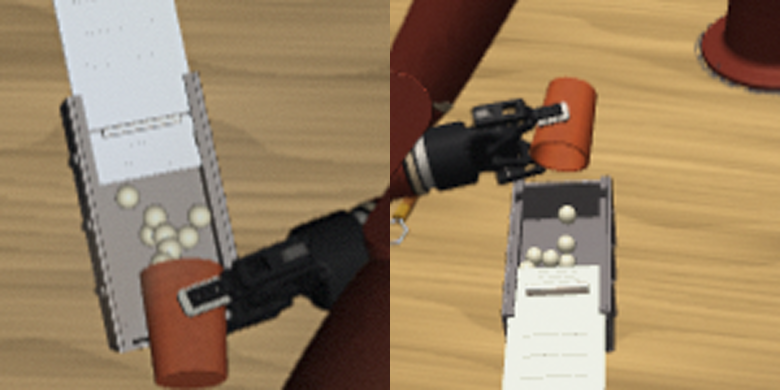

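The balls are landing in the case, with seven or eight visible around top crop (165,230) and none outside. I'll tip further to empty the tumbler fully.

```bash
python3 -m jog '[[0.25,-0.3,-0.15,0.03,0,0.08,255],[0.56,-0.6,-0.34,0.06,0,0.162,255],[0.9,-0.9,-0.5,0.09,0,0.245,255],[1.28,-1.13,-0.6,0.121,0,0.326,255],[1.28,-1.13,-0.6,0.121,0,0.326,255],[1.28,-1.13,-0.6,0.121,0,0.326,255],[1.28,-1.13,-0.6,0.121,0,0.326,255]]'; python3 -c "
from k import *
st()
for ph,gz in((100,.175),(60,.19),(0,.19)): go(*pour(ph,gz=gz))"
```

```text
t: 15.4
tool_pos: [0.4554, -0.1851, 0.168]
tool_rot: [-1.374, 0.243, 0.818]
contact_force: [-0.3, -0.3, -2.7]
opening: 0.0644
t 15.4 q [-0.791  0.696  1.553  0.866  2.526  1.316] p [ 0.4554 -0.1851  0.168 ] F [-0.3 -0.3 -2.7] op 0.0644
shift cm [-2.28  1.02  0.82] turn [-0.178  0.005 -0.488] rows 1.0 5.0
shift cm [-4.37  1.26  1.59] turn [-0.419  0.005 -1.143] rows 2.0 10.0
shift cm [-2.98  0.26  1.08] turn [-0.78   0.003 -2.126] rows 1.0 19.0
```

```bash
python3 -m jog '[[-0.4,0.2,0.2,-0.03,0,-0.08,255],[-1,0.5,0.4,-0.07,0,-0.18,255],[-1.6,0.8,0.6,-0.11,0,-0.3,255],[-2.2,1,0.8,-0.16,0,-0.43,255],[-2.7,1.1,1,-0.2,0,-0.55,255],[-3.2,1.2,1.2,-0.25,0,-0.68,255],[-3.7,1.2,1.4,-0.3,0,-0.81,255],[-4,1.2,1.5,-0.34,0,-0.94,255]]' >/dev/null; python3 -c "
from k import *
st();go(*pour(0,gz=.19))
snap('top','t7');a=cv2.imread('pics/t7.png')[170:320,350:500]
cv2.imwrite('pics/c7.png',cv2.resize(a,None,fx=4,fy=4,interpolation=cv2.INTER_CUBIC))"
```

```text
t 16.07 q [-0.815  0.498  1.628  0.58   2.407  0.243] p [ 0.4148 -0.1863  0.1868] F [-0.9 -0.1 -2.1] op 0.0643
shift cm [ 1.3   0.43 -0.52] turn [-0.455  0.002 -1.231] rows 1.0 11.0
```

```bash
python3 -m jog '[[0.2,0,-0.1,-0.04,0,-0.1,255],[0.4,0.1,-0.2,-0.08,0,-0.21,255],[0.6,0.2,-0.3,-0.12,0,-0.33,255],[0.8,0.2,-0.4,-0.165,0,-0.45,255],[1,0.3,-0.4,-0.21,0,-0.57,255],[1.1,0.3,-0.4,-0.25,0,-0.69,255],[1.2,0.4,-0.5,-0.3,0,-0.81,255],[1.3,0.4,-0.5,-0.345,0,-0.93,255]]' >/dev/null; python3 -c "
from k import *
st();go(GP+[0,0,.115]+RG[:,2]*.011,RG)"
```

```text
t 16.78 q [-0.869  0.334  1.711  0.641  2.175 -0.626] p [ 0.4296 -0.1866  0.1881] F [-0.2 -0.6 -2.5] op 0.0643
shift cm [13.23  8.45 34.24] turn [-0.308  0.039 -0.235] rows 10.0 4.0
```

View pics/c7.png

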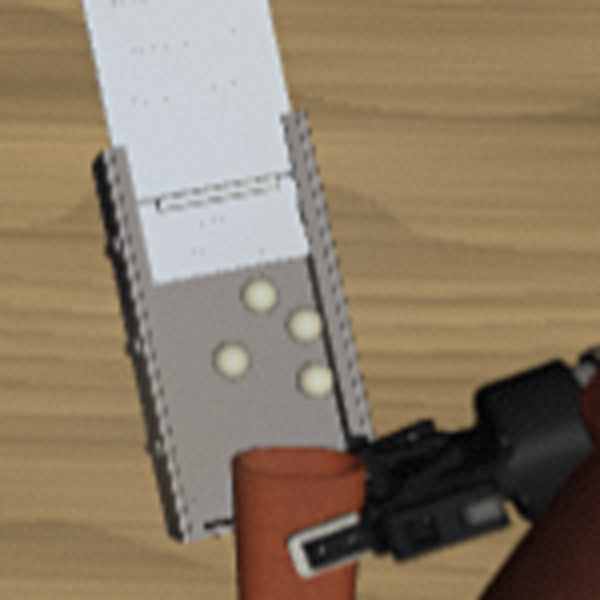

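```bash
python3 -m jog '[[0.4,0.2,1,-0.04,0,-0.03,255],[1.2,0.7,3,-0.08,0,-0.06,255],[2.3,1.4,6,-0.12,0.01,-0.1,255],[3.6,2.2,9.2,-0.17,0.01,-0.13,255],[4.8,3,12.4,-0.22,0.02,-0.17,255],[6,3.9,15.6,-0.26,0.03,-0.2,255],[7.3,4.7,18.8,-0.308,0.039,-0.235,255],[8.5,5.4,22,-0.308,0.039,-0.235,255]]' >/dev/null; python3 -c "
from k import *
st();go(GP+[0,0,.10]+RG[:,2]*.011,RG)"
```

```text
t 17.45 q [-0.592 -0.015  2.131  1.053  1.72  -0.658] p [0.4722 0.0529 0.1735] F [ 0.7  0.8 -2.3] op 0.0642
shift cm [ 2.44  0.3  13.24] turn [ 0.001 -0.001 -0.001] rows 4.0 1.0
```

```bash
python3 -m jog '[[0.6,0.1,3.2,0,0,0,255],[1.2,0.1,6.4,0,0,0,255],[1.8,0.2,9.3,0,0,0,255],[2.2,0.3,11.5,0,0,0,255],[2.4,0.3,12.8,0,0,0,255],[2.4,0.3,13.2,0,0,0,255],[0.5,0.3,13.9,0,0,0,255],[-1.5,0.3,14.6,0,0,0,255]]' >/dev/null; python3 -c "
from k import *
st();go(GP+[0,0,.002]+RG[:,2]*.011,RG)"
```

```text
t 18.12 q [-0.312  0.096  2.158  1.215  1.454 -0.689] p [0.4989 0.1824 0.1103] F [ 0.2  0.3 -3.2] op 0.0642
shift cm [-5.34 -0.09  2.02] turn [0.001 0.    0.003] rows 2.0 1.0
```

```bash
python3 -m jog '[[-1,0,0.4,0,0,0,255],[-2.4,0,0.9,0,0,0,255],[-3.7,0,1.4,0,0,0,255],[-4.6,0,1.7,0,0,0,255],[-5.1,0,1.9,0,0,0,255],[-5.3,0,2,0,0,0,255],[-5.3,0,2,0,0,0,255]]'
```

```text
t: 18.7
tool_pos: [0.4992, 0.1828, 0.0536]
tool_rot: [-1.611, -1.353, -1.13]
contact_force: [-0.0, -0.1, -2.3]
opening: 0.0646
```

```bash
python3 -m jog '[[-0.07,0,0.03,0,0,0,255],[-0.14,0,0.05,0,0,0,255],[-0.17,0,0.06,0,0,0,255],[-0.17,0,0.06,0,0,0,255]]'
```

```text
t: 19.03
tool_pos: [0.4994, 0.1828, 0.0522]
tool_rot: [-1.61, -1.354, -1.131]
contact_force: [-0.4, 0.2, -2.3]
opening: 0.0644
```

```bash
python3 -m jog '[[-0.05,0,0.02,0,0,0,255],[-0.1,0,0.035,0,0,0,255],[-0.1,0,0.035,0,0,0,255]]'
```

```text
t: 19.28
tool_pos: [0.4996, 0.1829, 0.0519]
tool_rot: [-1.608, -1.353, -1.132]
contact_force: [-0.7, 0.0, 0.3]
opening: 0.0646
```

Contact with the bench (the force went from −2.3 to +0.3 N). I'll release, then back out.

```bash
python3 -m jog '[[0,0,0,0,0,0,200],[0,0,0,0,0,0,100],[0,0,0,0,0,0,0],[0,0,0,0,0,0,0],[0,0,0,0,0,0,0],[0,0,0,0,0,0,0]]'; python3 -m jog '[[0,0,-0.7,0,0,0,0],[0,0,-2,0,0,0,0],[0,0,-4,0,0,0,0],[0,0,-6.5,0,0,0,0],[0,0,-9,0,0,0,0],[1,0,-11,0,0,0,0],[4,0,-12,0,0,0,0],[8,0,-12,0,0,0,100]]' >/dev/null;  python3 -c "
from k import *
st();snap('top','t8');snap('scene','s8')
a=cv2.imread('pics/t8.png')[180:350,200:470];b=cv2.imread('pics/s8.png')[140:290,200:440]
f=lambda i:cv2.resize(i,(0,0),fx=2.1,fy=2.1,interpolation=cv2.INTER_CUBIC)
A_,B_=f(a),f(b);W=max(A_.shape[1],B_.shape[1]);p=lambda i:np.pad(i,((0,0),(0,W-i.shape[1]),(0,0)))
o=np.vstack([p(A_),p(B_)]);print(o.shape);cv2.imwrite('pics/c8.png',o[:600])
go(at(.100,0,.17),down(EY));go(at(.100,0,.17),down(-EY))"
```

```text
t: 19.78
tool_pos: [0.4997, 0.1829, 0.052]
tool_rot: [-1.608, -1.354, -1.132]
contact_force: [-0.2, -0.6, 0.7]
opening: 0.0853
t 20.45 q [-0.499 -0.017  2.146  1.108  1.642 -0.631] p [0.4843 0.0966 0.168 ] F [ 0.2 -0.5 -0.1] op 0.0755
(672, 567, 3)
shift cm [ -8.64  18.16 -21.75] turn [ 1.183 -0.772 -1.67 ] rows 8.0 18.0
shift cm [ -8.64  18.16 -21.75] turn [-0.705 -1.079  1.031] rows 8.0 14.0
```

View pics/c8.png

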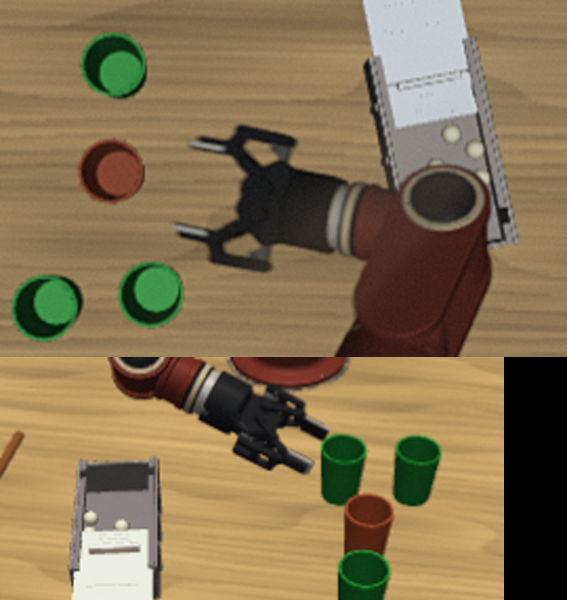

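```bash
python3 -m jog '[[0,2,-2.5,-0.08,-0.12,0.12,255],[0,4,-5,-0.16,-0.24,0.24,255],[-1,6,-8,-0.25,-0.37,0.36,255],[-3,9,-11,-0.34,-0.52,0.5,255],[-5,12,-15,-0.43,-0.65,0.63,255],[-7,15,-18,-0.52,-0.78,0.75,255],[-8.6,18.2,-21.7,-0.705,-1.079,1.03,255],[-8.6,18.2,-21.7,-0.705,-1.079,1.03,255]]' >/dev/null;  python3 -c "
from k import *
r=onz('top',[[404.8,218.1]],.072)[0];print('ridge x,y in case',(r-C)@EX,(r-C)@EY)
st();go(at(.105,0,.12),down(-EY))"
```

```text
ridge x,y in case 0.07880419292746081 -0.0007563886115510184
t 21.22 q [-0.581  0.124  1.713  0.514  1.34   0.239] p [ 0.6264 -0.1673  0.1697] F [-0.1 -0.2  0.1] op -0.0002
shift cm [-1.73  0.8   4.63] turn [-0.273 -0.421  0.395] rows 2.0 6.0
```

```bash
python3 -m jog '[[-1.7,0.8,0,-0.05,-0.08,0.07,255],[-1.7,0.8,0,-0.12,-0.2,0.18,255],[-1.7,0.8,1,-0.2,-0.3,0.28,255],[-1.7,0.8,2,-0.273,-0.421,0.395,255],[-1.7,0.8,3,-0.273,-0.421,0.395,255],[-1.7,0.8,4.6,-0.273,-0.421,0.395,255],[-1.7,0.8,4.6,-0.273,-0.421,0.395,255],[-1.7,0.8,4.6,-0.273,-0.421,0.395,255]]' >/dev/null;  python3 -c "
from k import *
st();go(at(.105,0,.074),down(-EY))"
```

```text
t 21.88 q [-3.680e-01  2.110e-01  1.648e+00  1.000e-03  1.287e+00  9.840e-01] p [ 0.6294 -0.1628  0.1185] F [-1.  -0.4  0.4] op -0.0001
shift cm [0.09 0.09 4.45] turn [-0.003  0.003  0.002] rows 2.0 1.0
```

```bash
python3 -m jog '[[0.1,0.1,1,0,0,0,255],[0.1,0.1,2,0,0,0,255],[0.1,0.1,3,0,0,0,255],[0.1,0.1,3.7,0,0,0,255],[0.1,0.1,4.2,0,0,0,255],[0.1,0.1,4.4,0,0,0,255],[0.1,0.1,4.4,0,0,0,255]]';  python3 -c "
from k import *
o=get_obs();print((o['tool_pos']-C)@EX,(o['tool_pos']-C)@EY);go(at(-.04,0,.074),down(-EY))"
```

```text
t: 22.47
tool_pos: [0.63, -0.1635, 0.0737]
tool_rot: [-3.12, -0.343, 0.007]
contact_force: [-0.3, 0.5, -0.0]
opening: 0.0003
0.1045999825442852 -2.2106338455733093e-05
shift cm [-14.46  -0.02   0.02] turn [-0.003  0.004  0.002] rows 4.0 1.0
```

```bash
python3 -m jog '[[-0.6,0,0,0,0,0,255],[-1.2,0,0,0,0,0,255],[-1.8,0,0,0,0,0,255],[-2.6,0,0,0,0,0,255],[-3.6,0,0,0,0,0,255],[-4.6,0,0,0,0,0,255],[-5.6,0,0,0,0,0,255],[-6.6,0,0,0,0,0,255]]'; python3 -m jog '[[-1,0,0,0,0,0,255],[-2,0,0,0,0,0,255],[-3,0,0,0,0,0,255],[-4,0,0,0,0,0,255],[-5,0,0,0,0,0,255],[-6,0,0,0,0,0,255],[-6.8,0,0,0,0,0,255],[-7,0,0,0,0,0,255]]';python3 -c "
from k import *
o=get_obs();print((o['tool_pos']-C)@EX,(o['tool_pos']-C)@EY)"
```

```text
t: 23.13
tool_pos: [0.5658, -0.178, 0.0744]
tool_rot: [-3.121, -0.343, 0.001]
contact_force: [5.2, 1.4, -3.2]
opening: -0.0
t: 23.8
tool_pos: [0.497, -0.1933, 0.0747]
tool_rot: [-3.121, -0.342, -0.002]
contact_force: [5.4, 0.5, -4.8]
opening: -0.0
-0.031713143127614085 -0.00046231552608834697
```

```bash
python3 -m jog '[[-0.4,0,0,0,0,0,255],[-0.8,0,0,0,0,0,255],[-1.1,0,0,0,0,0,255],[-1.3,0,0,0,0,0,255],[-1.5,0,0,0,0,0,255],[-1.6,0,0,0,0,0,255],[-1.6,0,0,0,0,0,255]]';python3 -c "
from k import *
o=get_obs();print((o['tool_pos']-C)@EX,(o['tool_pos']-C)@EY)"
```

```text
t: 24.38
tool_pos: [0.4834, -0.1964, 0.0753]
tool_rot: [-3.122, -0.34, -0.011]
contact_force: [10.4, 2.6, -5.7]
opening: -0.0002
-0.04564184304518882 -0.0005822444744885413
```

```bash
python3 -m jog '[[-0.2,0,0,0,0,0,255],[-0.35,0,0,0,0,0,255],[-0.4,0,0,0,0,0,255],[-0.4,0,0,0,0,0,255]]';python3 -m jog '[[0.4,0,0,0,0,0,255],[0.8,0,-0.3,0,0,0,255],[1.2,0,-1,0,0,0,255],[1.2,0,-4,0,0,0,255],[1.2,0,-8,0,0,0,255],[1.2,-4,-12,0,0,0,255],[1.2,-8,-14,0,0,0,255],[1.2,-12,-15,0,0,0,255]]'; python3 -c "
from k import *
st();go(at(-.03,.25,.25))"
```

```text
t: 24.72
tool_pos: [0.4831, -0.1964, 0.0755]
tool_rot: [-3.122, -0.339, -0.028]
contact_force: [18.4, 4.2, -11.7]
opening: 0.0
t: 25.38
tool_pos: [0.4705, -0.0927, 0.225]
tool_rot: [3.122, 0.335, 0.035]
contact_force: [1.5, 1.3, -0.1]
opening: 0.0002
t 25.38 q [-0.355 -0.314  1.97   0.008  1.465  1.002] p [ 0.4705 -0.0927  0.225 ] F [ 1.5  1.3 -0.1] op 0.0002
shift cm [  0.58 -14.65  -2.55] turn [0. 0. 0.] rows 4.0 0.0
```

Firmly at its stop: 18 N with no further travel. I'll clear the view and check.

```bash
python3 -m jog '[[0,-4,-3,0,0,0,255],[0,-8,-5,0,0,0,255],[0,-12,-6,0,0,0,255],[0,-16,-6,0,0,0,255],[0,-20,-6,0,0,0,255],[0,-23,-6,0,0,0,255],[0,-24,-6,0,0,0,255],[0,-24,-6,0,0,0,255]]' >/dev/null; python3 -c "
from k import *
st();snap('top','t9');snap('scene','s9')
I=cv2.imread
f=lambda n,y,x:cv2.resize(I('pics/'+n+'.png')[y:y+120,x:x+110],(330,290*330//319),interpolation=cv2.INTER_CUBIC)
g=lambda n,y,x:cv2.resize(I('pics/'+n+'.png')[y:y+90,x:x+100],(330,300),interpolation=cv2.INTER_CUBIC)
cv2.imwrite('pics/c9.png',np.vstack([np.hstack([f('t0',190,360),f('t9',190,360)]),np.hstack([g('s0',175,210),g('s9',175,210)])])[:600])
for a,b in(('t0','t9'),('s0','s9')):
  d=cv2.absdiff(I('pics/'+a+'.png'),I('pics/'+b+'.png')).max(2)>60
  n,l,s,c=cv2.connectedComponentsWithStats(d.astype(np.uint8));print(a,[tuple(x) for x in s[1:] if x[4]>15])
"
```

```text
t 26.05 q [ 0.165 -0.448  1.97  -0.003  1.597  1.517] p [0.4174 0.1436 0.2848] F [-0.  -0.5 -0.2] op -0.0001
t0 [(np.int32(245), np.int32(254), np.int32(21), np.int32(20), np.int32(261)), (np.int32(188), np.int32(278), np.int32(102), np.int32(202), np.int32(10306)), (np.int32(271), np.int32(364), np.int32(5), np.int32(6), np.int32(20)), (np.int32(0), np.int32(434), np.int32(27), np.int32(46), np.int32(922)), (np.int32(311), np.int32(473), np.int32(34), np.int32(7), np.int32(80))]
s0 [(np.int32(354), np.int32(0), np.int32(6), np.int32(5), np.int32(23)), (np.int32(367), np.int32(0), np.int32(42), np.int32(15), np.int32(383)), (np.int32(422), np.int32(0), np.int32(144), np.int32(128), np.int32(5001)), (np.int32(358), np.int32(13), np.int32(9), np.int32(25), np.int32(139)), (np.int32(364), np.int32(13), np.int32(47), np.int32(54), np.int32(1253)), (np.int32(355), np.int32(14), np.int32(2), np.int32(15), np.int32(21)), (np.int32(345), np.int32(40), np.int32(20), np.int32(23), np.int32(146)), (np.int32(312), np.int32(65), np.int32(11), np.int32(33), np.int32(120)), (np.int32(355), np.int32(64), np.int32(57), np.int32(81), np.int32(2421)), (np.int32(356), np.int32(70), np.int32(9), np.int32(8), np.int32(27)), (np.int32(325), np.int32(75), np.int32(16), np.int32(14), np.int32(35))]
```

View pics/c9.png

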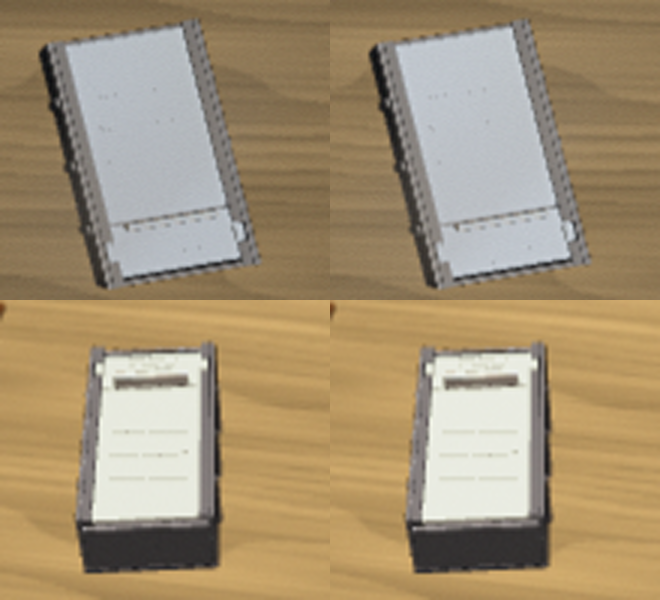

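Before and after pictures of the case match: the lid is home and the white lugs stand in the notches. Outside the arm and the tumbler's emptied inside, nothing in view has changed.

```bash
python3 -c "
from station import finish_job
print(finish_job())"
```

```text
the job is handed in; nothing more can be done
None
```

I handed the job in at about 26 s: the balls are in the case, the lid is shut and latched, and the empty tumbler stands upright.

**What I did**
- **Opening:** I pressed the latch tab down about 4.6 mm with 5 N and slid the lid open to its stop by the ridge.
- **Pouring:** I gripped the terracotta tumbler at 50 N, tipped it to about 130° over the mouth, and poured the balls into the case.
- **Tumbler:** I stood it back at its old spot among the green ones.
- **Closing:** I pushed the lid home by the ridge. At 18 N it moved no further.

**Last checks**
- **Case:** Pictures before and after match, with the lid shut and the lugs up in their notches.
- **Tumbler:** It is empty and upright in the top view.
- **Bench:** I compared the pictures from before and after. Beyond the arm and the tumbler's contents, I saw nothing else moved and no stray balls.
- **Ball count:** I did not count all eight in one clear picture. Seven or eight were visible during the pour and four afterwards, when the tumbler or the lid hid part of the case. That all eight are inside rests on the empty tumbler and the clear bench.
- **Wrist force:** It read a little high while tipped (2.7 N, where about 2 N was expected for an empty tumbler), then varied between 2.1 and 3.2 N on the way back. The picture showed the tumbler empty, so I put it down to sensor noise.

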